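Draw the sample into the photometer beam and hold it there for the reading

ROBOT

A 6-joint arm with a two-finger parallel gripper is mounted at the origin on a cart in front of the work surface, level with it; the furniture and walls round the work are solid. World frame = base frame: x ahead of the robot, y to its left, z up, the work surface at z = 0. Lengths are in mm, angles in rad, forces in N, time in s.
With the tool pointing down it reaches from about 350 to 875 mm from the base axis. Payload 15.5 kg.
Tool frame: the origin (TCP) lies on the centre line of the jaws, within the pads' length; the fingertips stand 17 mm ahead of it and the grasp point (between the pads) lies 2 mm behind it; z points along the fingers, y is the line along which they close (so a half turn about z gives the same grasp; the last joint's range is limited). The gripper opens to 85 mm and grips with 20 to 120 N. Pads are 22 mm wide; open, the fingers measure 114 mm over their backs; the gripper's body (76 mm by 85 mm) begins 54 mm behind the grasp point. The pads swing forward as they close: fully open they stand 13 mm farther back than shut.
Start: joints at [1.026, 0.494, 1.345, -0, 1.302, -0.096], TCP at [271.174, 563.109, 248.277] pointing down, gripper open.
Joint ranges: [-2.91, 2.91], [-0.82, 2.16], [0.22, 2.67], [-1.22, 4.37], [0.12, 2.79], [-3.08, 3.08]. Speed limits (rad/s): [1.89, 1.89, 2.57, 3.01, 3.01, 3.01].

INTERFACE

Orientations are given as a unit quaternion [x, y, z, w].
In Python, from plant import robot gives the robot as it stands.
- The arm moves only by the shell command python3 -m pendant 'ROWS'. ROWS is JSON, a list of rows, each a list of 7 numbers: the opening, from 0 (shut) to 1 (fully open), then the shift along the tool's x, y, z in m, then the turn, a rotation vector about the tool's x, y, z in degrees. In form: [[fingers, x, y, z, rx, ry, rz], ...]. A call has 1 to 20 rows; each row is the pose to reach, as a shift and turn from the pose commanded when the call began, along the tool's axes at that moment; what a row does not reach only later rows make up. A row lasts 1/8 s, in which the tool goes at most 62.5 mm and 10.7 degrees, less where a joint would pass 70% of its speed; a pose out of reach is approached as far as the arm can. A call with a gripper value outside its range is refused whole. The fingers move at their own pace and stop on an object; the grip force is fixed at half the most. Time passes only in rows, so rows that repeat a pose let the fingers close. It gives the time, the measured TCP pose, the force, the opening and the grip force at its end, in the units of the state.
- robot.get_state(): the state, without advancing time (a new reading comes with each control period).
- robot.snapshot(name): name is "scene" or "top"; returns (picture, depth): 384x512x3 uint8, blue, green, red; 384x512 float32, mm along the optical axis (not along the pixel's ray), 0 where there is no reading.
- robot.camera_params(name): a dict with "K" (3x3 intrinsics, pixels), "distortion" ([k1, k2, p1, p2, k3] as OpenCV has them; the pictures are not rectified), "position" and "rotation" of the camera in the world. Camera axes: x right, y down, z forward; pixel columns grow to the right and rows downward; lengths in mm; the calibration is good to about 2 mm. A picture is of the moment at which its call begins. camera_params takes no time and is no camera call.
- robot.close_job(): hands the job in; it is judged then, once.
The state is a dict: "time": time; "joint_pos": joint angles; "joint_velocities": joint speeds; "joint_efforts": joint torques, N m; "ee_pos": TCP position; "orientation": TCP orientation; "wrist_force": force on the tool from outside, world axes, zero at the start; "ft_torque": the same for the moment, N m; "gripper_width": finger opening in mm; "grip_force": force on a finger pad.
Only numpy, scipy, OpenCV 4.12 (cv2) and the standard library are available. Lean on these libraries where they do the work, as an engineer would, in place of code of your own. Each camera call takes 0.05 s, during which the arm holds its last target. There are 200 camera calls.

TASK

Take a reading of the round screw-capped vial: it stands in one of the three pockets of the photometer's spring-return cell slide, next to a square black dark block and a square stoppered glass cell. Draw the slide out smoothly by its pull knob until the vial is centred on the light beam (the index lines on the compartment rims), and finish while still holding the knob there at rest, because the slide springs home when let go. Never let it snap back, do not touch the cells themselves, and leave the other things on the bench where they are.

Things in the scene. Friction and masses are not known exactly. Their poses are not given: they have to be found in the camera images.
- photometer: White bench photometer, 240 (its x) x 190 (its y) x 105 mm high, with a thin lid standing open to 290 mm at its back, fixed on the worktop. Origin: centre of its underside; x points from its front (knob side, front face at x = -120 mm) to its back, z up. A sample compartment, 46 mm wide, runs along the middle (x -107 to 72 mm) between the two housings; its front wall is 75 mm high.
- beam (a point): The point where the level light beam, running along the photometer's y axis from port to port, crosses the middle of the sample compartment: photometer x = -22 mm, y = 0, 60 mm above the worktop. Axes as the photometer's. A black index line on each rim of the compartment marks its x.
- cell_slide (a joint): Travel of the cell slide in m: 0 home, grows as the knob is pulled along the photometer's -x, stop at 0.084. A spring draws it home: 4 N at 0, rising 80 N/m; friction 0.6 N. Three square pockets in line, 24 mm inside; they reach the beam at travels 0.020, 0.048 and 0.076, when one of three black rings on the 8 mm rod is flush with the front bush (home: pockets 20, 48, 76 mm behind the beam).
- pull_knob (a point): Black spool-shaped pull knob on the end of the rod, rigid with the slide, axis along the photometer's x. Origin: middle of its waist, on the axis, 60 mm above the worktop; at home at photometer x = -165 mm, 45 mm before the front face. Waist 15 mm in diameter, 26 mm long, between two flanges 26 mm in diameter; can be gripped across the waist from above.
- vial: The sample: round vial with a screw cap, 22 mm in diameter, 50 mm high, upright and loose in one of the three pockets of the slide. Origin: centre of its underside (35 mm above the worktop); z along its axis.
- dark_block: Square black block with a small pip on top, 22 x 22 x 54 mm, loose in another pocket. Origin: centre of its underside.
- glass_cell: Square glass cell with a white stopper, 22 x 22 x 51 mm, loose in the remaining pocket. Origin: centre of its underside.
- tip_box: Bystander: blue box of pipette tips, 85 x 120 x 67 mm. Origin: centre of its underside.
- small_beaker: Bystander: glass beaker, 58 x 66 x 72 mm. Origin: centre of its underside.
- timer: Bystander: bench timer, 62 x 65 x 19 mm. Origin: centre of its underside.
- crucible: Bystander: white porcelain crucible, 47 mm in diameter, 37 mm high. Origin: centre of its underside.

How it is judged:
By the outcome, as a careful person would: the job done as asked, in the order asked, and still so for the second after the job is handed in, while the arm keeps its last pose, push and grip.
It also fails if it takes over 30 s, if anything falls off the work surface, if the arm or the gripper's body presses on something with over 40 N, if the wrist force passes 120 N, or if a joint passes its speed limit or range.

## Working session

There is one attempt and no reset: what is moved stays moved. The work goes in short steps, Python scripts to look and compute and a shell command to move; the robot and the scene stay as the last step left them, time stands still between calls to the robot, and variables do not carry over. Pictures are saved under pics/ and viewed, at most 10 in all, crops included, and the job is handed in when it is done.

```bash
mkdir -p pics
cat > h.py <<'E'
import numpy as np, cv2
from plant import robot
from scipy.spatial.transform import Rotation as R
def cam(n):
    p=robot.camera_params(n); return np.array(p["K"],float),np.array(p["distortion"],float),np.array(p["position"],float),np.array(p["rotation"],float)
def ray(n,uv):
    K,d,p,r=cam(n); q=cv2.undistortPoints(np.array(uv,float).reshape(-1,1,2),K,d)[:,0]
    return p,np.c_[q,np.ones(len(q))]@r.reshape(3,3).T
def plane(n,uv,z):
    p,d=ray(n,uv); return p+d*((z-p[2])/d[:,2])[:,None]
def pts(n,dep):
    v,u=np.mgrid[:384,:512]; p,d=ray(n,np.c_[u.ravel(),v.ravel()])
    return (p+d*dep.reshape(-1,1)).reshape(384,512,3)
E
python3 - <<'E'
from h import *
for n in("scene","top"):
    i,d=robot.snapshot(n); np.savez(n,i=i,d=d); cv2.imwrite(f"pics/{n}.png",i); print(n,cam(n)[2:],cam(n)[0])
s=robot.get_state(); print(s); print(R.from_quat(s["orientation"]).as_matrix().round(3))
E
```

```text
scene (array([-388.27878736, -511.66358725,  623.07699903]), array([ 0.72441946, -0.44075062,  0.26931664, -0.45653466])) [[404.50400898   0.         253.13274329]
 [  0.         404.50400898 191.18508237]
 [  0.           0.           1.        ]]
top (array([ 448.43765852,    8.45041112, 1434.53243   ]), array([ 0.70812239, -0.7039015 ,  0.03311465, -0.04459575])) [[484.92446645   0.         250.83913346]
 [  0.         484.92446645 198.65194606]
 [  0.           0.           1.        ]]
{'time': 0.1, 'joint_pos': array([ 1.02649932e+00,  4.94142395e-01,  1.34605987e+00, -3.60295412e-05,
        1.30249275e+00, -9.55253613e-02]), 'joint_velocities': array([-7.01110980e-04, -2.32784159e-03, -1.79734176e-03,  9.67354800e-05,
        1.18844843e-04,  3.12559356e-04]), 'joint_efforts': array([ 2.98759580e-03, -8.83593178e+01, -3.84572804e+01,  1.16798547e-04,
        5.05039658e-03, -7.74974137e-05]), 'ee_pos': array([271.02746868, 562.84507088, 247.74974386]), 'orientation': array([ 2.22502927e-01,  9.74931866e-01, -5.28678120e-04, -1.56850345e-04]), 'wrist_force': array([ 0.23903977,  0.40756272, -0.14336624]), 'ft_torque': array([ 0.01927734, -0.00232755, -0.00060672]), 'grip_force': 0.0, 'gripper_width': 85.57352616907417}
[[-0.901  0.434 -0.001]
 [ 0.434  0.901 -0.001]
 [ 0.    -0.001 -1.   ]]
```

View pics/scene.png

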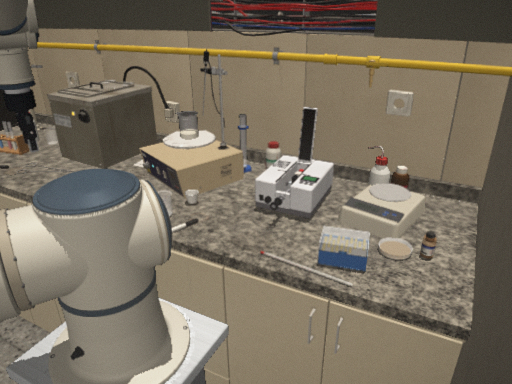

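View pics/top.png

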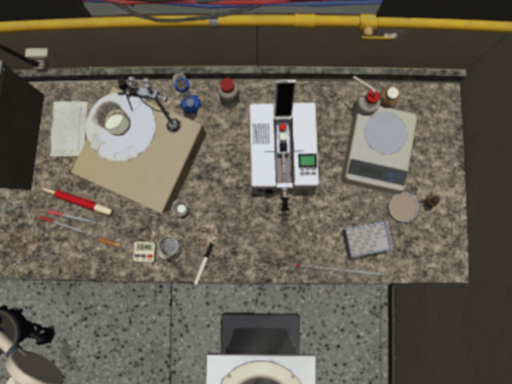

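The scene view shows the photometer near (295,185) with its knob at about (268,201). The top view shows it at columns 250–317, rows 103–190, with the knob near (285,203) and the slide around (283,140). I'll zoom in on both.

```bash
sed -i 's/np.array(p\["rotation"\],float)$/R.from_quat(p["rotation"]).as_matrix()/' h.py
python3 - <<'E'
from h import *
t=np.load("top.npz")["i"][70:220,240:330]; s=np.load("scene.npz")["i"][145:225,250:345]
a=cv2.resize(t,(360,600),interpolation=cv2.INTER_CUBIC); b=cv2.resize(s,(440,370),interpolation=cv2.INTER_CUBIC)
o=np.zeros((600,800,3),np.uint8);o[:,:360]=a;o[:370,360:]=b;cv2.imwrite("pics/z.png",o)
d=np.load("top.npz"); P=pts("top",d["d"]); i=d["i"]
# white housings' top
m=((np.abs(P[...,2]-105)<8)).astype(np.uint8); m[:, :240]=0;m[:,330:]=0;m[:95]=0;m[195:]=0
ys,xs=np.nonzero(m); print(m.sum(),xs.min(),xs.max(),ys.min(),ys.max())
r=cv2.minAreaRect(np.c_[xs,ys].astype(np.float32)); c=cv2.boxPoints(r); print(plane("top",c,105).round(1))
for v in range(108,214,2): print(v,P[v,281:289:2,2].round(0), i[v,284])
q=P[190:215,270:300]; k=q[(q[...,2]>45)&(q[...,2]<90)]; print(len(k),k.mean(0),k.min(0),k.max(0))
E
```

```text
4207 249 318 103 186
[[ 866.    39.6  105. ]
 [ 871.8 -153.5  105. ]
 [ 634.3 -156.2  105. ]
 [ 628.8   32.3  105. ]]
108 [165. 156. 158. 159.] [9 9 9]
110 [150. 144. 149. 145.] [5 6 6]
112 [138. 141. 137. 135.] [4 3 3]
114 [114. 129. 125. 122.] [17 18 18]
116 [107. 103. 102. 100.] [110 115 119]
118 [104. 101. 101. 100.] [146 152 155]
120 [81. 78. 82. 79.] [60 62 64]
122 [60. 64. 62. 62.] [65 69 75]
124 [84. 88. 60. 61.] [ 69  75 156]
126 [87. 84. 81. 64.] [ 38  41 199]
128 [80. 82. 85. 68.] [ 50  50 183]
130 [72. 81. 67. 67.] [ 82  83 106]
132 [1435.   66.   83.   62.] [152 159 159]
134 [88. 87. 85. 69.] [204 217 213]
136 [88. 84. 88. 68.] [208 221 217]
138 [91. 88. 87. 62.] [197 210 206]
140 [78. 76. 76. 58.] [112 120 120]
142 [84. 78. 83. 69.] [70 69 69]
144 [78. 90. 82. 64.] [34 34 34]
146 [83. 89. 85. 72.] [27 26 27]
148 [82. 83. 81. 68.] [27 26 29]
150 [71. 68. 76. 71.] [50 50 49]
152 [64. 66. 64. 69.] [152 147 147]
154 [44. 61. 41. 32.] [119 119 123]
156 [25. 65. 22. 27.] [114 114 118]
158 [30. 63. 24. 28.] [132 132 141]
160 [27. 62. 25. 33.] [137 139 145]
162 [30. 63. 28. 24.
[... 334 characters left out ...]
[119 121 126]
182 [17. 68. 27. 24.] [154 151 152]
184 [  75.   78. 1435.   72.] [229 221 216]
186 [74. 75. 76. 75.] [217 207 203]
188 [62. 68. 66. 60.] [149 149 154]
190 [59. 65. 61. -1.] [117 118 124]
192 [-0. 66. 63. -4.] [142 144 150]
194 [ 0. 62. 67. -1.] [145 146 151]
196 [ 0. 61. 66.  7.] [118 120 124]
198 [67. 72. 73. 66.] [34 33 35]
200 [-3. 66. 68.  7.] [21 19 20]
202 [-3. 65. 68. -1.] [20 20 20]
204 [-3. 66. 68. -1.] [20 18 19]
206 [ 2. 65. 63.  2.] [20 19 20]
208 [70. 72. 71. 72.] [19 18 18]
210 [66. 62. 69. 59.] [31 33 36]
212 [ 1. -0. -7.  2.] [50 57 63]
118 [593.65005726 -61.32278842  65.79924114] [567.40384036 -74.6971074   46.70078156] [626.14019548 -23.32245884  76.06290359]
```

View pics/z.png

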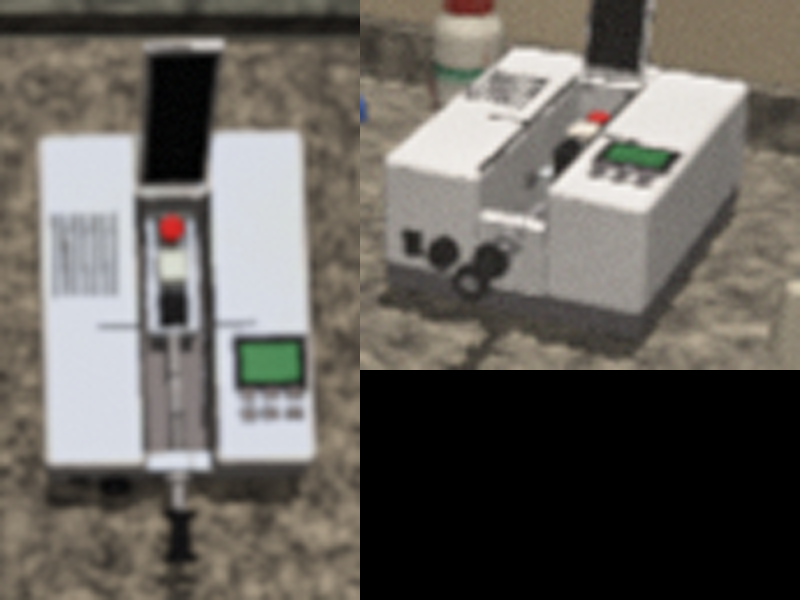

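The red round cap, the vial, is farthest back at crop (172,228). The white stopper is in the middle and the black block in front, so the target travel is 76 mm. The knob in the crop spans about (165–193, 508–560). Next I'll refine the photometer's yaw and position and the knob position.

Run:
```python
from h import *
i=np.load("top.npz")["i"]; g=i.max(2).astype(float)
# housing side edges and front edge by half-level crossings, z=105
def cross(line,lo):
    k=np.nonzero((line[:-1]<lo)&(line[1:]>=lo)|(line[:-1]>=lo)&(line[1:]<lo))[0]; return k+(lo-line[k])/(line[k+1]-line[k])
L=[];Rr=[];F=[];B=[]
for v in range(112,180,2):
    c=cross(g[v,240:262],170); 
    if len(c): L.append((240+c[0],v))
    c=cross(g[v,308:328],170)
    if len(c): Rr.append((308+c[-1],v))
for u in list(range(255,271,2))+list(range(298,314,2)):
    c=cross(g[176:200,u],170)
    if len(c): F.append((u,176+c[-1]))
    c=cross(g[95:112,u],170)
    if len(c): B.append((u,95+c[0]))
for n,a in zip("LRFB",(L,Rr,F,B)):
    w=plane("top",a,105)[:,:2]; vx,vy,x0,y0=cv2.fitLine(w.astype(np.float32),cv2.DIST_HUBER,0,.01,.01).ravel(); print(n,len(a),np.degrees(np.arctan2(vy,vx)),x0,y0)
print("index",plane("top",[(267,151.3),(301,150.6)],105))
hsv=cv2.cvtColor(i,cv2.COLOR_BGR2HSV); red=((hsv[...,0]<8)|(hsv[...,0]>172))&(hsv[...,1]>140)&(hsv[...,2]>100); red[:115]=0;red[140:]=0;red[:,:270]=0;red[:,300:]=0
ys,xs=np.nonzero(red); print("red",plane("top",[(xs.mean(),ys.mean())],85),len(xs),np.ptp(xs),np.ptp(ys))
k=(g<55).astype(np.uint8); k[:192]=0;k[215:]=0;k[:,:278]=0;k[:,292:]=0
ys,xs=np.nonzero(k); print("knob px",xs.min(),xs.max(),ys.min(),ys.max(),plane("top",[(xs.mean(),ys.mean())],63))
for v in range(194,214): print(v,g[v,279:292].astype(int))
s=np.load("scene.npz")["i"].max(2); print(s[192:212,255:285])
```

```text
L 34 1.930717 744.23956 32.80862
R 27 1.6099552 771.5499 -151.14963
F 16 -88.284485 633.5542 -48.197353
B 16 -88.63396 869.0119 -61.800117
index [[ 728.35094298  -13.62012185  105.        ]
 [ 730.82905893 -108.53689474  105.        ]]
red [[805.08849495 -57.76707213  85.        ]] 29 5 5
knob px 279 290 192 214 [[584.45955755 -63.98270205  63.        ]]
194 [ 78  70  61  76 123 151 137 105 100 108 114 111  97]
195 [ 88  73  61  74 118 148 139 118 122 126 130 131 121]
196 [ 94  74  60  66  98 124 126 119 120 119 124 131 135]
197 [105  79  52  44  58  77  83  83  82  88 105 124 133]
198 [115  85  49  25  26  35  37  37  41  60  97 120 130]
199 [132 110  76  39  20  20  18  22  44  75 107 124 127]
200 [146 131 105  65  30  21  21  31  65  99 121 130 127]
201 [146 136 116  77  37  22  20  35  72 108 125 127 125]
202 [130 121 108  73  33  20  22  33  72 105 117 118 116]
203 [111  98  86  60  29  22  22  30  61  89 101 100 105]
204 [102  82  70  47  26  20  19  25  52  82  91  92  99]
205 [103  89  71  44  24  20  18  25  52  89 102 105 104]
206 [ 97  95  78  48  25  20  18  26  56  96 11
[... 2217 characters left out ...]
 79  78  74  54  67  96
  104  93  67  42  57 103 136 140 146 150 147 143]
 [116  81  74  70  70  65  65  69  71  74  72  75  74  79  70  54  56  68
   91  90  64  46  50  72 100 114 130 134 126 140]
 [ 82  74  67  68  71  61  54  60  67  73  80  77  73  72  74  70  56  53
   52  56  49  48  56  67  74  78  78  83  86 103]
 [ 62  62  76  71  68  63  69  68  72  75  74  74  76  71  73  76  68  50
   48  50  46  62  68  75  83  73  79  79  79  78]
 [ 59  63  63  70  66  68  64  60  61  63  70  85  82  84  79  79  71  65
   65  56  67  74  75  76  76  70  78  74  78  76]
 [103  98  95  83  73  67  80  70  63  69  67  74  80  79  77  74  66  70
   73  65  69  70  68  69  75  79  76  75  73  79]]
```

```bash
python3 -m pendant '[[1,-0.02,-0.016,0,0,0,-1],[1,-0.06,-0.046,0,0,0,-3],[1,-0.1,-0.077,0,0,0,-5],[1,-0.14,-0.108,0,0,0,-7],[1,-0.18,-0.139,0,0,0,-9],[1,-0.22,-0.17,0,0,0,-11],[1,-0.26,-0.2,0,0,0,-13],[1,-0.3,-0.232,0,0,0,-15],[1,-0.34,-0.262,0,0,0,-17],[1,-0.38,-0.293,0,0,0,-19],[1,-0.42,-0.324,0,0,0,-21],[1,-0.46,-0.355,0,0,0,-23],[1,-0.5,-0.386,0,0,0,-25],[1,-0.535,-0.413,0,0,0,-26.5],[1,-0.5554,-0.4288,0,0,0,-27.4],[1,-0.5554,-0.4288,0.04,0,0,-27.4],[1,-0.5554,-0.4288,0.08,0,0,-27.4],[1,-0.5554,-0.4288,0.088,0,0,-27.4],[1,-0.5554,-0.4288,0.088,0,0,-27.4]]'
python3 - <<'E'
from h import *
s=robot.get_state(); print(s["time"],s["ee_pos"],R.from_quat(s["orientation"]).as_matrix().round(4))
o=np.zeros((600,800,3),np.uint8)
i,d=robot.snapshot("scene");np.savez("scene2",i=i,d=d)
j,e=robot.snapshot("top");np.savez("top2",i=j,d=e)
o[:480,:400]=cv2.resize(i[110:230,230:330],(400,480),interpolation=cv2.INTER_CUBIC)
o[:480,400:]=cv2.resize(j[120:240,235:335],(400,480),interpolation=cv2.INTER_CUBIC); cv2.imwrite("pics/z2.png",o)
E
```

```text
time: 2.48
ee_pos: [585.7, -64.2, 160.7]
orientation: [-0.015, 1.0, 0.0, -0.0]
wrist_force: [0.5, 0.5, 0.0]
gripper_width: 85.3
grip_force: 0.0
2.475 [585.66881426 -64.17212061 160.65935616] [[-9.996e-01 -2.950e-02 -3.000e-04]
 [-2.950e-02  9.996e-01  1.000e-04]
 [ 3.000e-04  1.000e-04 -1.000e+00]]
```

View pics/z2.png

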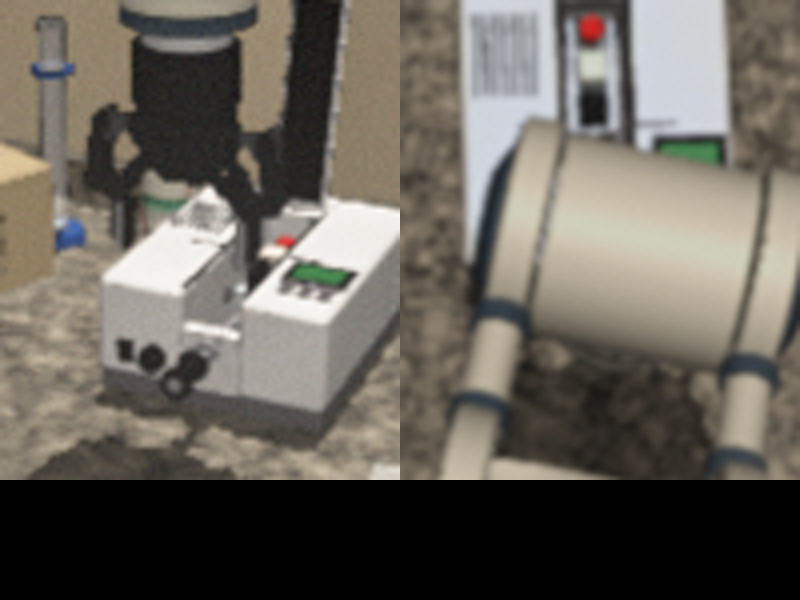

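The open gripper is hovering over the knob. In the scene half, the knob is at about (185,375) with the jaws above it, while the arm hides it from the top camera. I'll descend, then close.

```bash
python3 -m pendant '[[1,0,0,0.03,0,0,0],[1,0,0,0.06,0,0,0],[1,0,0,0.08,0,0,0],[1,0,0,0.095,0,0,0],[1,0,0,0.102,0,0,0],[1,0,0,0.102,0,0,0],[1,0,0,0.102,0,0,0]]'; python3 -m pendant '[[0.5,0,0,0,0,0,0],[0.3,0,0,0,0,0,0],[0,0,0,0,0,0,0],[0,0,0,0,0,0,0],[0,0,0,0,0,0,0],[0,0,0,0,0,0,0],[0,0,0,0,0,0,0]]'
```

```text
time: 3.45
ee_pos: [586.0, -64.3, 59.0]
orientation: [-0.015, 1.0, -0.0, 0.001]
wrist_force: [-0.2, -0.0, -0.7]
gripper_width: 85.5
grip_force: 0.0
time: 4.32
ee_pos: [585.6, -65.1, 58.5]
orientation: [-0.015, 1.0, -0.001, 0.0]
wrist_force: [-2.1, -9.0, 4.1]
gripper_width: 12.7
grip_force: 58.4
```

```bash
python3 -m pendant '[[0,0,-0.001,0,0,0,0],[0,0.001,-0.001,0,0,0,0],[0,0.003,-0.001,0,0,0,0],[0,0.006,-0.001,0,0,0,0],[0,0.009,-0.001,0,0,0,0],[0,0.012,-0.001,0,0,0,0],[0,0.015,-0.001,0,0,0,0],[0,0.018,-0.001,0,0,0,0],[0,0.02,-0.001,0,0,0,0],[0,0.02,-0.001,0,0,0,0],[0,0.02,-0.001,0,0,0,0]]'
python3 - <<'E'
from h import *
s=robot.get_state(); print(s["ee_pos"],s["wrist_force"])
i,d=robot.snapshot("scene");np.savez("scene3",i=i,d=d)
j,e=robot.snapshot("top");np.savez("top3",i=j,d=e)
o=np.zeros((480,800,3),np.uint8)
o[:,:400]=cv2.resize(i[140:236,240:320],(400,480),interpolation=cv2.INTER_CUBIC)
o[:,400:]=cv2.resize(j[90:210,235:335],(400,480),interpolation=cv2.INTER_CUBIC); cv2.imwrite("pics/z3.png",o)
E
```

```text
time: 5.7
ee_pos: [566.3, -65.8, 58.5]
orientation: [-0.015, 1.0, -0.0, 0.001]
wrist_force: [4.8, 0.9, 2.2]
gripper_width: 12.9
grip_force: 58.5
[566.27925575 -65.80248612  58.50676823] [4.75779856 0.89536962 2.24905182]
```

View pics/z3.png

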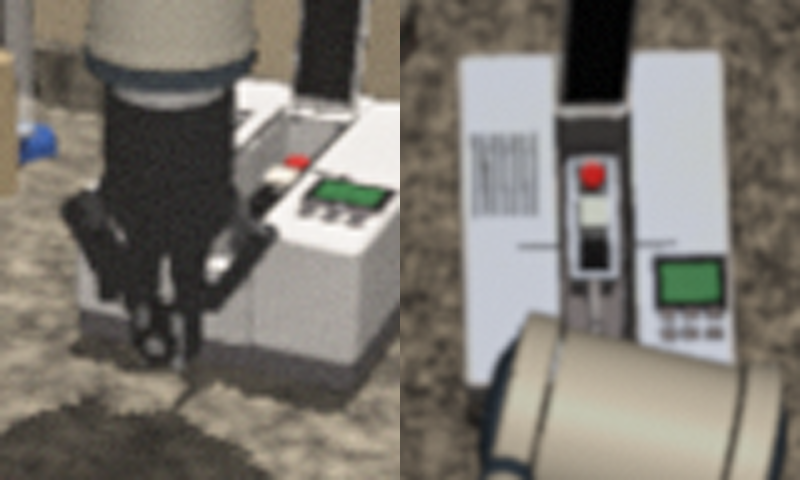

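The knob is gripped and the slide moves with it: in the top crop the red cap has advanced to about (592,175), and the index line is at row 245. I'll pull the rest of the way.

```bash
python3 -m pendant '[[0,0.002,0,0,0,0,0],[0,0.005,0,0,0,0,0],[0,0.009,0,0,0,0,0],[0,0.013,0,0,0,0,0],[0,0.017,0,0,0,0,0],[0,0.021,0,0,0,0,0],[0,0.025,0,0,0,0,0],[0,0.029,0,0,0,0,0],[0,0.033,0,0,0,0,0],[0,0.037,0,0,0,0,0],[0,0.041,0,0,0,0,0],[0,0.045,0,0,0,0,0],[0,0.049,0,0,0,0,0],[0,0.052,0,0,0,0,0],[0,0.054,0,0,0,0,0],[0,0.0555,0,0,0,0,0],[0,0.0563,0,0,0,0,0],[0,0.0563,0,0,0,0,0],[0,0.0563,0,0,0,0,0]]'
python3 - <<'E'
from h import *
s=robot.get_state(); print(s["time"],s["ee_pos"],s["wrist_force"], (np.array([585.6,-65.1])-s["ee_pos"][:2])@[.9996,.0295])
i,d=robot.snapshot("scene");np.savez("scene4",i=i,d=d)
j,e=robot.snapshot("top");np.savez("top4",i=j,d=e)
u=R.from_euler("z",1.7,degrees=True).as_matrix()[:2,0]
for n in("top","top3","top4"):
    im=np.load(n+".npz")["i"].astype(float)[112:165,275:296]
    w=np.clip(im[...,2]-im[...,:2].max(2)-50,0,None); w[:]=w
    yy,xx=np.mgrid[112:165,275:296]; c=((w*xx).sum()/w.sum(),(w*yy).sum()/w.sum())
    print(n,c,[(plane("top",[c],z)[0,:2]@u).round(2) for z in (83,85)])
# index-line row by dark dip each side, first picture
g=np.load("top4.npz")["i"].max(2).astype(float); pp=[]
for x in list(range(266,273))+list(range(296,302)):
    w=np.clip(200-g[146:157,x],0,None); pp.append((x,(w*np.arange(146,157)).sum()/w.sum()))
print(np.round(pp,2).tolist(),(plane("top",pp,105)[:,:2]@u).round(2))
o=np.zeros((480,800,3),np.uint8)
o[:,:400]=cv2.resize(i[140:236,240:320],(400,480),interpolation=cv2.INTER_CUBIC)
o[:,400:]=cv2.resize(j[90:210,235:335],(400,480),interpolation=cv2.INTER_CUBIC); cv2.imwrite("pics/z4.png",o)
E
```

```text
time: 8.18
ee_pos: [510.9, -67.5, 58.6]
orientation: [-0.015, 1.0, -0.0, 0.002]
wrist_force: [9.5, 3.6, -1.7]
gripper_width: 13.1
grip_force: 58.4
8.175 [510.90261177 -67.50575571  58.55018608] [ 9.53137576  3.61819785 -1.74848442] 74.73847906485446
top (np.float64(282.42335766423355), np.float64(126.51297648012977)) [np.float64(803.36), np.float64(802.83)]
top3 (np.float64(282.7031941031941), np.float64(133.25356265356265)) [np.float64(783.58), np.float64(783.09)]
top4 (np.float64(283.3331739961759), np.float64(152.26912045889102)) [np.float64(728.29), np.float64(727.87)]
[[266.0, 151.28], [267.0, 151.22], [268.0, 151.19], [269.0, 151.2], [270.0, 151.19], [271.0, 151.23], [272.0, 151.19], [296.0, 150.53], [297.0, 152.89], [298.0, 154.03], [299.0, 154.24], [300.0, 154.25], [301.0, 154.31]] [727.75 727.86 727.88 727.76 727.72 727.55 727.58 727.83 721.03 717.74
 717.07 716.99 716.74]
```

View pics/z4.png

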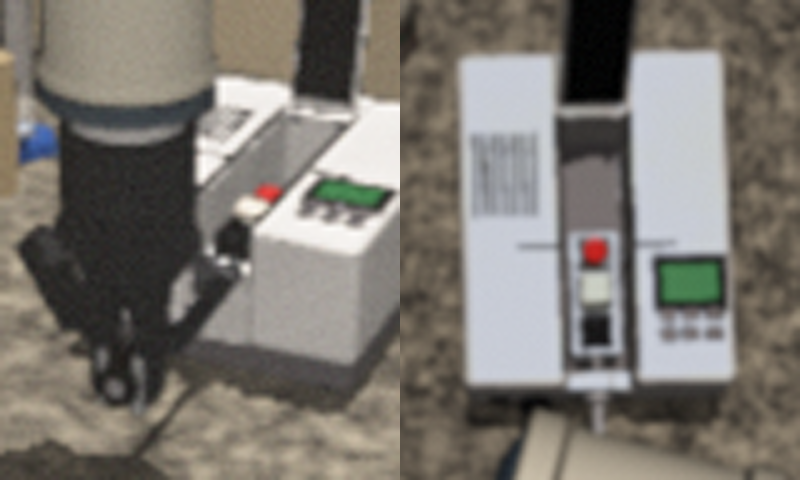

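The vial has travelled 75.0 mm by the image and 74.7 mm by the TCP. In the top crop the cap, at about (595,250), is nearly level with the index line at row 245. A final 1 mm trim remains.

```bash
python3 -m pendant '[[0,0.0005,0,0,0,0,0],[0,0.001,0,0,0,0,0],[0,0.001,0,0,0,0,0],[0,0.001,0,0,0,0,0],[0,0.001,0,0,0,0,0],[0,0.001,0,0,0,0,0]]'
python3 - <<'E'
from h import *
s=robot.get_state(); print(s["time"],s["ee_pos"],s["wrist_force"],(np.array([585.6,-65.1])-s["ee_pos"][:2])@[.9996,.0295])
u=R.from_euler("z",1.7,degrees=True).as_matrix()[:2,0]
for n in range(3):
    im=robot.snapshot("top")[0].astype(float)[112:165,275:296]
    w=np.clip(im[...,2]-im[...,:2].max(2)-50,0,None)
    yy,xx=np.mgrid[112:165,275:296]; c=((w*xx).sum()/w.sum(),(w*yy).sum()/w.sum()); print(c,plane("top",[c],84)[0,:2]@u)
E
```

```text
time: 9.02
ee_pos: [510.0, -67.5, 58.6]
orientation: [-0.015, 1.0, -0.0, 0.002]
wrist_force: [10.0, 3.9, -1.3]
gripper_width: 13.1
grip_force: 58.4
9.025 [509.97804564 -67.52750057  58.55340695] [10.00800328  3.86503401 -1.28671305] 75.66331684658051
(np.float64(283.30450177035914), np.float64(152.58927668184117)) 727.1588468086259
(np.float64(283.30668016194335), np.float64(152.59615384615384)) 727.13884890725
(np.float64(283.30641090358404), np.float64(152.58960121150935)) 727.1577772885769
```

```bash
python3 -c "
from plant import robot
print(robot.close_job())"
```

```text
the job is handed in; nothing more can be done
None
```

The job is handed in, with the slide drawn out about 76 mm and the vial within about 0.6 mm of the index line by the top camera; the gripper is still holding the knob there at rest.

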